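Nest two cups and hold the third above them

ROBOT

A 7-joint arm with a two-finger parallel gripper is mounted at the origin on a cart in front of the work surface, level with it; the furniture and walls round the work are solid. World frame = base frame: x ahead of the robot, y to its left, z up, the work surface at z = 0. Lengths are in mm, angles in degrees, forces in N, time in s.
With the tool pointing down it reaches from about 425 to 925 mm from the base axis. Payload 6.8 kg.
Tool frame: the origin (TCP) lies at the very end of the fingers, on their centre line; the grasp point (between the pads) lies 19 mm behind it; z points along the fingers, y is the line along which they close (so a half turn about z gives the same grasp; the last joint's range is limited). The gripper opens to 85 mm and grips with 20 to 120 N. Pads are 22 mm wide; open, the fingers measure 114 mm over their backs; the gripper's body (76 mm by 85 mm) begins 54 mm behind the grasp point. The pads swing forward as they close: fully open they stand 13 mm farther back than shut.
Start: joints at [-80.564, 27.33, 1.283, 89.118, -0.659, 63.558, -4.761], TCP at [181.86, 650.057, 231.308] pointing down, gripper open.
Joint ranges: [-169.35, 169.35], [-19.33, 120.38], [-80.79, 83.38], [13.8, 139.57], [-78.32, 258.32], [9.67, 109.79], [-169.56, 169.56]. Speed limits (degrees/s): [136.94, 136.94, 180, 180, 180, 180, 180].

INTERFACE

Orientations are given as a 3x3 rotation matrix whose columns are the frame's x, y, z axes.
In Python, from station import manip gives the robot as it stands.
- The arm moves only by the shell command python3 -m pendant 'ROWS' [FORCE]. ROWS is JSON, a list of rows, each a list of 7 numbers: the shift along the tool's x, y, z in cm, then the turn, a rotation vector about the tool's x, y, z in degrees, then the opening, from 0 (shut) to 1 (fully open). In form: [[tx, ty, tz, ax, ay, az, claw], ...]. A call has 1 to 8 rows; each row is the pose to reach, as a shift and turn from the pose commanded when the call began, along the tool's axes at that moment; what a row does not reach only later rows make up. A row lasts 1/8 s, in which the tool goes at most 62.5 mm and 10.7 degrees, less where a joint would pass 70% of its speed; a pose out of reach is approached as far as the arm can. A call with a gripper value outside its range is refused whole. The fingers move at their own pace and stop on an object; FORCE is the grip in N (left out, the last holds). Time passes only in rows, so rows that repeat a pose let the fingers close. It gives the time, the measured TCP pose, the force, the opening and the grip force at its end, in the units of the state.
- manip.get_obs(): the state, without advancing time (a new reading comes with each control period).
- manip.capture(name): name is "scene" or "top" or "wrist"; returns (picture, depth): 480x640x3 uint8, red, green, blue; 480x640 float32, mm along the optical axis (not along the pixel's ray), 0 where there is no reading.
- manip.camera_model(name): a dict with "fx", "fy", "cx", "cy" (pixels), "k1" (the pictures are not rectified: a ray, as slopes to the right and down, at radius r is drawn at 1 + k1 r^2 times it, then the intrinsics apply), "rvec" (rotation vector, rad) and "tvec" (3), from world to camera coordinates, as OpenCV has them; the wrist camera has in their place "mount" (4x4, takes a point from camera to tool coordinates, whose origin is the TCP and whose axes are the flange's). Camera axes: x right, y down, z forward; pixel columns grow to the right and rows downward; lengths in mm; the calibration is good to about 2 mm. A picture is of the moment at which its call begins: read the wrist's pose just before it. camera_model takes no time and is no camera call.
- manip.close_job(): hands the job in; it is judged then, once.
The state is a dict: "time": time; "joint_positions": joint angles; "qvel": joint speeds; "joint_efforts": joint torques, N m; "tool_pos": TCP position; "orientation": TCP orientation; "wrist_force": force on the tool from outside, world axes, zero at the start; "wrist_torque": the same for the moment, N m; "opening": finger opening in mm; "finger_force": force on a finger pad.
Only numpy, scipy, OpenCV 4.12 (cv2) and the standard library are available. Lean on these libraries where they do the work, as an engineer would, in place of code of your own. Each camera call takes 0.05 s, during which the arm holds its last target. There are 200 camera calls.

TASK

Put the three cups together for storing: set the blue cup into the white cup until it sits fully down, and let go of it. Then take the terracotta cup, carry it over the row of spice jars without disturbing them, and hold it upright and centred about a finger's width above the nested cups, not touching them, so that a napkin can be laid between. Finish while still holding it there, and leave the jars and the salt and pepper shakers standing where they are.

Things in the scene. Friction and masses are not known exactly. Their poses are not given: they have to be found in the camera images.
- white_cup_center (a point): White glazed tumbler, open on top, cone 90 mm high, 56 mm wide at rim, 36 at foot, wall 2.5, about 0.12 kg, inner floor 38 mm above the underside. All 3 cups alike: a nested cup rests on the inner floor, 38 mm higher, 1.7 mm play, its top 38 mm stand out. Point: cup centre, on axis 45 mm above underside; z up. Stands left (+y) of the jar tray.
- blue_cup_center (a point): Blue glazed tumbler, open on top, cone 90 mm high, 56 mm wide at rim, 36 at foot, wall 2.5, about 0.12 kg, inner floor 38 mm above the underside. All 3 cups alike: a nested cup rests on the inner floor, 38 mm higher, 1.7 mm play, its top 38 mm stand out. Point: cup centre, on axis 45 mm above underside; z up. Stands right (-y) of the tray.
- clay_cup_center (a point): Terracotta (orange-brown) tumbler, open on top, cone 90 mm high, 56 mm wide at rim, 36 at foot, wall 2.5, about 0.12 kg, inner floor 38 mm above the underside. All 3 cups alike: a nested cup rests on the inner floor, 38 mm higher, 1.7 mm play, its top 38 mm stand out. Point: cup centre, on axis 45 mm above underside; z up. Stands right (-y) of the tray.
- jar_tray: Low open wooden tray, 190 x 56 x 28 mm, fixed to the worktop, three spice jars stand in it in a row; it runs along its x axis (away from the robot) and parts the white cup from the other two. Origin at the centre of its underside; z up. The jars' tops are 110 mm above the worktop.
- jar_1_center (a point): Glass spice jar with dark cap, 41 mm across, 105 mm high, loose, in the tray (the near one at -58 mm along the tray). The point is its centre, half-way up.
- jar_2_center (a point): Glass spice jar with dark cap, 41 mm across, 105 mm high, loose, in the tray (the middle one). The point is its centre, half-way up.
- jar_3_center (a point): Glass spice jar with dark cap, 41 mm across, 105 mm high, loose, in the tray (the far one at +58 mm along the tray). The point is its centre, half-way up.
- salt_shaker_center (a point): Ceramic salt shaker, cream with black cap, 45 mm across, 78 mm high, loose bystander on the worktop beyond the cups. The point is its centre, half-way up.
- pepper_shaker_center (a point): Ceramic pepper shaker, cream with black cap, 45 mm across, 78 mm high, loose bystander on the worktop beyond the cups. The point is its centre, half-way up.

How it is judged:
By the outcome, as a careful person would: the job done as asked, in the order asked, and still so for the second after the job is handed in, while the arm keeps its last pose, push and grip.
It also fails if it takes over 72 s, if anything falls off the work surface, if the arm or the gripper's body presses on something with over 40 N, if the wrist force passes 120 N, or if a joint passes its speed limit or range.

## Working session

There is one attempt and no reset: what is moved stays moved. The work goes in short steps, Python scripts to look and compute and a shell command to move; the robot and the scene stay as the last step left them, time stands still between calls to the robot, and variables do not carry over. Pictures are saved under pics/ and viewed, at most 10 in all, crops included, and the job is handed in when it is done.

```bash
mkdir -p pics; ls
python3 - <<'E'
from station import manip
import cv2,numpy as np
np.set_printoptions(precision=3,suppress=True)
o=manip.get_obs();print({k:np.round(v,2).tolist() for k,v in o.items()})
for n in("scene","top"):
    p,d=manip.capture(n);np.savez(f"pics/{n}.npz",p=p,d=d);cv2.imwrite(f"pics/{n}.png",p[:,:,::-1]);print(n,manip.camera_model(n))
print(manip.camera_model("wrist"))
E
```

```text
pics
{'time': 0.0, 'joint_positions': [-80.56, 27.38, 1.28, 89.18, -0.66, 63.56, -4.76], 'qvel': [0.11, -0.01, -0.06, -0.06, 0.03, 0.04, 0.09], 'joint_efforts': [0.0, -59.65, 1.61, -28.12, 0.01, 0.01, 0.0], 'tool_pos': [181.76, 649.46, 230.33], 'orientation': [[-0.96, 0.27, -0.0], [0.27, 0.96, -0.0], [-0.0, -0.0, -1.0]], 'wrist_force': [-0.09, -0.35, 0.16], 'wrist_torque': [-0.02, -0.02, 0.0], 'finger_force': 0.0, 'opening': 85.49}
scene {'fx': 449.9924329081262, 'fy': 449.9924329081262, 'cx': 324.1818352586269, 'cy': 238.24729525876577, 'k1': -0.10498854034405404, 'rvec': array([ 1.153, -1.999,  1.22 ]), 'tvec': array([405.774, 253.145, 514.889])}
top {'fx': 587.3987450337136, 'fy': 587.3987450337136, 'cx': 316.4238550061769, 'cy': 248.13510563774716, 'k1': -0.15282814076722837, 'rvec': array([ 2.14 , -2.146,  0.199]), 'tvec': array([ 156.439,  583.109, 1092.989])}
{'fx': 431.3730427546117, 'fy': 431.3730427546117, 'cx': 320.22477474644097, 'cy': 238.18921823001804, 'k1': -0.013796015385276132, 'mount': array([[   0.001,   -0.951,   -0.309,   78.342],
       [   1.   ,    0.001,    0.001,    0.706],
       [  -0.   ,   -0.309,    0.951, -143.67 ],
       [   0.   ,    0.   ,    0.   ,    1.   ]])}
```

View pics/top.png

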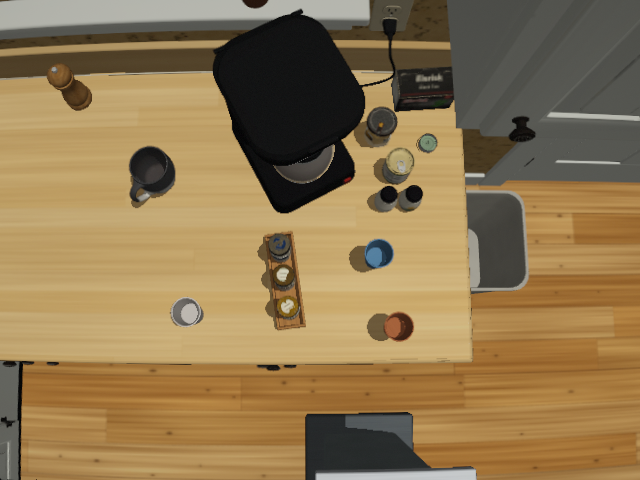

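View pics/scene.png

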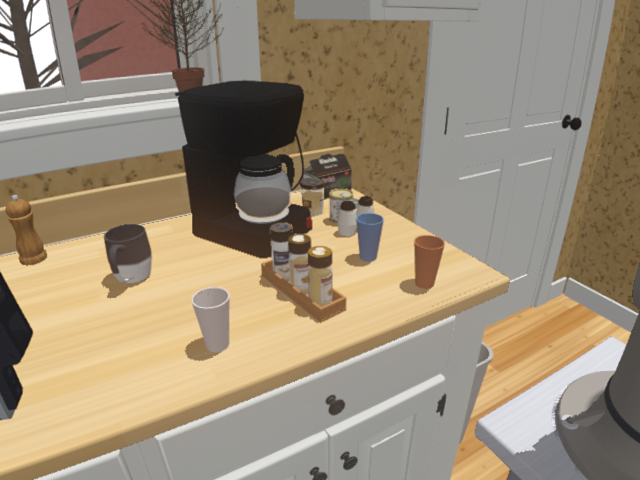

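The top view shows the white cup at about (186,312), the blue cup at (378,254), the clay cup at (398,326), jars at (280,246), (284,276) and (288,306), and shakers at (388,198) and (411,197). The scene view shows all of them standing upright, with a tall coffee maker behind the tray.

```bash
cat > h.py <<'E'
import numpy as np,cv2
from station import manip
from scipy.spatial.transform import Rotation as R
np.set_printoptions(precision=1,suppress=True)
def pose(name,o=None):
    c=manip.camera_model(name)
    if name=="wrist":
        T=np.eye(4);T[:3,:3]=o["orientation"];T[:3,3]=o["tool_pos"];T=T@c["mount"];return c,T[:3,:3],T[:3,3]
    r=R.from_rotvec(c["rvec"]).as_matrix();return c,r.T,-r.T@c["tvec"]
def slopes(c,uv):
    uv=np.asarray(uv,float).reshape(-1,1,2)
    K=np.array([[c["fx"],0,c["cx"]],[0,c["fy"],c["cy"]],[0,0,1]])
    return cv2.undistortPoints(uv,K,np.array([c["k1"],0,0,0,0])).reshape(-1,2)
def ray(name,uv,z,o=None):
    c,r,t=pose(name,o);s=slopes(c,uv);d=np.c_[s,np.ones(len(s))]@r.T
    return t+d*((z-t[2])/d[:,2])[:,None]
def cloud(name,d,o=None):
    c,r,t=pose(name,o);v,u=np.mgrid[:480,:640];s=slopes(c,np.c_[u.ravel(),v.ravel()])
    P=(np.c_[s,np.ones(len(s))]*d.reshape(-1,1))@r.T+t;P[d.ravel()==0]=np.nan
    return P.reshape(480,640,3)
def circ(p):
    A=np.c_[2*p,np.ones(len(p))];s=np.linalg.lstsq(A,(p**2).sum(1),rcond=None)[0];return s[:2],np.sqrt(s[2]+s[:2]@s[:2])
E
python3 - <<'E'
from h import *
f=np.load("pics/top.npz");P=cloud("top",f["d"])
for n,(u,v),z in [("white",(186,312),90),("blue",(378,254),90),("clay",(398,326),90),("j3",(280,246),110),("j2",(284,276),110),("j1",(288,306),110),("s",(388,198),78),("p",(411,197),78)]:
    w=P[v-24:v+25,u-24:u+25].reshape(-1,3)
    a=ray("top",[(u,v)],z)[0]; w=w[np.linalg.norm(w[:,:2]-a[:2],axis=1)<38]
    q=w[(w[:,2]>z-12)&(w[:,2]<z+8)]
    c,r=cv2.minEnclosingCircle(q[:,:2].astype(np.float32)) if len(q) else (0,0)
    print(n,a,len(q),circ(q[:,:2]) if len(q)>5 else"",c,r,np.nanmax(w[:,2]))
print(P[100,280],P[25,280],P[330:331,100],) if 0 else print(P[100,280],P[200,285])
E
```

```text
white [457.2 396.7  90. ] 194 (array([458.1, 397.3]), np.float64(26.07979556211344)) (457.9779357910156, 398.0367126464844) 28.270204544067383 93.68101876620267
blue [565.1  40.6  90. ] 180 (array([566.5,  38.8]), np.float64(26.00254568822338)) (566.5387573242188, 38.02569580078125) 28.0690860748291 94.2846576271861
clay [430.8   6.1  90. ] 189 (array([430.4,   5. ]), np.float64(25.732015887645115)) (430.6388854980469, 4.449592113494873) 27.903053283691406 94.40872069385159
j3 [577.  222.9 110. ] 394 (array([573.6, 224. ]), np.float64(17.168998045362923)) (570.7828369140625, 222.05242919921875) 31.465309143066406 113.81461459046773
j2 [521.7 215.3 110. ] 390 (array([520.4, 216.5]), np.float64(15.089787724266735)) (514.0755615234375, 214.1978302001953) 29.729827880859375 117.46908931109056
j1 [467.1 207.9 110. ] 374 (array([467.7, 208.8]), np.float64(14.0556035216176)) (476.618896484375, 208.9761962890625) 28.139253616333008 115.26025504889662
s [676.1  17.2  78. ] 253 (array([685.7,  10.6]), np.float64(13.536164074070195)) (684.5353393554688, 5.889399528503418) 25.656200408935547 81.13841432476534
p [678.3 -27.6  78. ] 311 (array([685. , -19.3]), np.float64(20.23175779205624)) (684.84375, -20.22243881225586) 31.586854934692383 81.13841432476534
[766.6 215.3 329. ] [678.  216.2  53.7]
```

```bash
cat >> h.py <<'E'
def go(x,y,z):
    o=manip.get_obs();Rm=np.array(o["orientation"]);print("t",o["time"],"shift cm",np.round(Rm.T@(np.array([x,y,z])-o["tool_pos"])/10,2),"tcp",np.array(o["tool_pos"]),"rot",np.round(Rm,3).tolist())
E
python3 -m pendant '[[-33.3,-16.8,0,0,0,0,1],[-33.3,-16.8,0,0,0,0,1],[-33.3,-16.8,0,0,0,0,1],[-33.3,-16.8,0,0,0,0,1],[-33.3,-16.8,0,0,0,0,1],[-33.3,-16.8,0,0,0,0,1],[-33.3,-16.8,0,0,0,0,1],[-33.3,-16.8,0,0,0,0,1]]'
python3 -m pendant '[[0,0,0,0,0,0,1],[0,0,0,0,0,0,1],[0,0,0,0,0,0,1]]'
python3 - <<'E'
from h import *
o=manip.get_obs();p,d=manip.capture("wrist");np.savez("pics/w1.npz",p=p,d=d,t=o["tool_pos"],R=o["orientation"])
cv2.imwrite("pics/w1.png",p[:,:,::-1])
P=cloud("wrist",d,o);q=P[(abs(P[...,2]-90)<10)&(np.linalg.norm(P[...,:2]-[458,397],axis=2)<40)]
print(len(q),circ(q[:,:2]),cv2.minEnclosingCircle(q[:,:2].astype(np.float32)),np.percentile(q[:,2],[5,50,95]))
go(566.5,38.5,231)
E
```

```text
time: 1.1
tool_pos: [456.8, 398.7, 230.9]
orientation: [[-0.963, 0.27, -0.001], [0.27, 0.963, -0.0], [0.001, -0.0, -1.0]]
wrist_force: [0.1, -0.2, -1.1]
opening: 85.4
finger_force: 0.0
time: 1.48
tool_pos: [456.6, 399.2, 231.3]
orientation: [[-0.963, 0.268, -0.0], [0.268, 0.963, 0.0], [0.0, 0.0, -1.0]]
wrist_force: [-0.2, -0.1, -0.2]
opening: 85.6
finger_force: 0.0
1508 (array([459.5, 399.6]), np.float64(25.851450730315996)) ((460.440673828125, 399.45013427734375), 27.968774795532227) [81.3 90.2 91.9]
t 1.525 shift cm [-20.2 -31.8   0. ] tcp [456.8 399.  231.3] rot [[-0.963, 0.268, -0.0], [0.268, 0.963, -0.0], [0.0, -0.0, -1.0]]
```

View pics/w1.png

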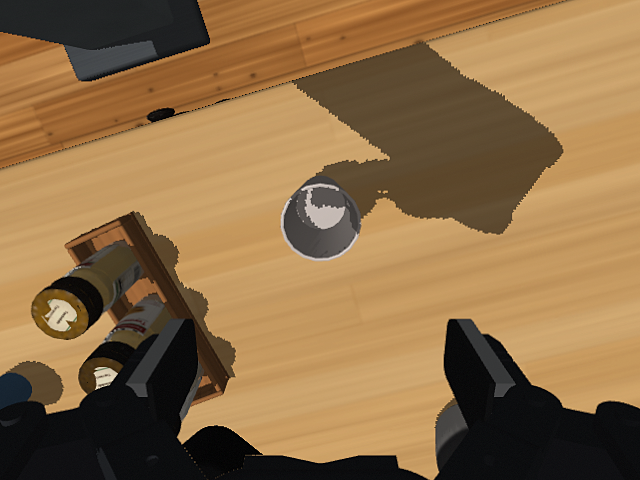

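The white cup's rim is centred at about (320,222) in the wrist image, standing and clear between the two fingers; depth puts it at about (460,399.5). The tray is at lower left.

```bash
python3 -m pendant '[[-20.2,-31.8,0,0,0,0,1],[-20.2,-31.8,0,0,0,0,1],[-20.2,-31.8,0,0,0,0,1],[-20.2,-31.8,0,0,0,0,1],[-20.2,-31.8,0,0,0,0,1],[-20.2,-31.8,0,0,0,0,1],[-20.2,-31.8,0,0,0,0,1],[-20.2,-31.8,0,0,0,0,1]]'
python3 -m pendant '[[0,0,0,0,0,0,1],[0,0,0,0,0,0,1],[0,0,0,0,0,0,1]]'
cat >> h.py <<'E'
def rim(guess,z=90,tag=None,lo=10,hi=10):
    o=manip.get_obs();p,d=manip.capture("wrist")
    if tag: cv2.imwrite(f"pics/{tag}.png",p[:,:,::-1])
    P=cloud("wrist",d,o);q=P[(P[...,2]>z-lo)&(P[...,2]<z+hi)&(np.linalg.norm(P[...,:2]-guess,axis=2)<40)]
    c=cv2.minEnclosingCircle(q[:,:2].astype(np.float32));print(len(q),"fit",circ(q[:,:2]),"enc",c,"z",np.percentile(q[:,2],[5,50,95]));return c[0]
E
python3 - <<'E'
from h import *
c=rim([566.5,38.5],tag="w2");go(*c,58)
E
```

```text
time: 2.52
tool_pos: [566.1, 38.2, 231.2]
orientation: [[-0.963, 0.27, -0.0], [0.27, 0.963, 0.0], [0.0, 0.0, -1.0]]
wrist_force: [-0.0, 0.8, -0.2]
opening: 85.4
finger_force: 0.0
time: 2.9
tool_pos: [566.0, 38.8, 231.3]
orientation: [[-0.963, 0.268, -0.0], [0.268, 0.963, 0.0], [0.0, 0.0, -1.0]]
wrist_force: [0.2, -0.2, -0.8]
opening: 85.7
finger_force: 0.0
1536 fit (array([569. ,  40.1]), np.float64(25.85441062938134)) enc ((569.7212524414062, 39.96455001831055), 27.96564483642578) z [81.1 90.1 91.9]
t 2.95 shift cm [-0.3  0.2 17.3] tcp [566.   38.5 231.3] rot [[-0.963, 0.268, -0.0], [0.268, 0.963, 0.0], [0.0, 0.0, -1.0]]
```

```bash
python3 -m pendant '[[-0.25,0.15,5,0,0,0,1],[-0.25,0.15,10,0,0,0,1],[-0.25,0.15,14,0,0,0,1],[-0.25,0.15,16,0,0,0,1],[-0.25,0.15,17.3,0,0,0,1],[-0.25,0.15,17.3,0,0,0,1],[-0.25,0.15,17.3,0,0,0,1]]'
python3 -m pendant '[[0,0,0,0,0,0,0.4],[0,0,0,0,0,0,0.4],[0,0,0,0,0,0,0.4],[0,0,0,0,0,0,0.4],[0,0,0,0,0,0,0.4],[0,0,0,0,0,0,0.4],[0,0,0,0,0,0,0.4],[0,0,0,0,0,0,0.4]]' 30
python3 - <<'E'
from h import *
rim([569,40],tag="w3")
E
```

```text
time: 3.82
tool_pos: [569.7, 38.7, 59.2]
orientation: [[-0.963, 0.269, 0.002], [0.269, 0.963, 0.0], [-0.002, 0.001, -1.0]]
wrist_force: [0.6, -0.0, 0.6]
opening: 85.1
finger_force: 0.0
time: 4.82
tool_pos: [569.7, 38.7, 59.4]
orientation: [[-0.963, 0.269, 0.002], [0.269, 0.963, 0.0], [-0.001, 0.001, -1.0]]
wrist_force: [-0.8, 0.4, 6.8]
opening: 53.5
finger_force: 30.7
13442 fit (array([567.6,  40.3]), np.float64(27.62546787165634)) enc ((564.80859375, 41.138832092285156), 39.701534271240234) z [81.  89.3 96.7]
```

View pics/w3.png

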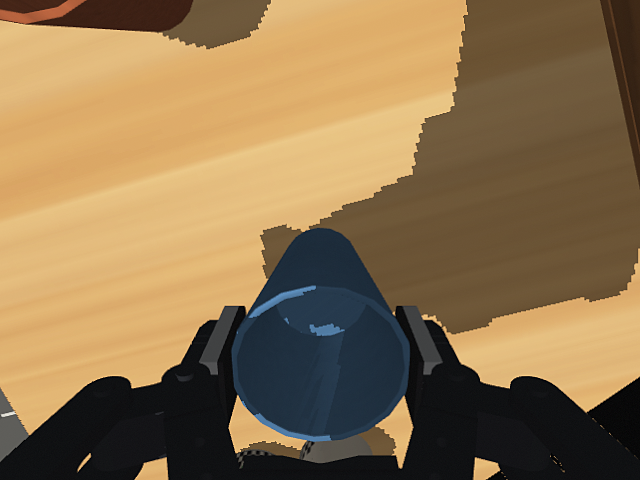

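The blue cup is gripped between the pads, with its rim ellipse spanning columns 233–410 and rows 287–441, and it is upright.

```bash
python3 - <<'E'
from h import *
o=manip.get_obs();a=ray("wrist",[(233,360),(410,360),(310,287),(329,441),(255,310),(387,310),(250,415),(392,415)],90,o)
c=circ(a[:,:2]);print(a[:4],c,"rel tool",np.array(o["orientation"]).T@(np.r_[c[0],90]-o["tool_pos"]))
E
python3 -m pendant '[[0,0,-1,0,0,0,0.4],[0,0,-3,0,0,0,0.4],[0,0,-6,0,0,0,0.4],[0,0,-10,0,0,0,0.4],[0,0,-14,0,0,0,0.4],[0,0,-17,0,0,0,0.4],[0,0,-19,0,0,0,0.4],[0,0,-19,0,0,0,0.4]]'
python3 - <<'E'
from h import *
go(459,398.5,250)
E
```

```text
[[560.2  14.6  90. ]
 [574.7  66.5  90. ]
 [543.2  43.9  90. ]
 [597.8  34.7  90. ]] (array([570.8,  39.5]), np.float64(27.786885213345137)) rel tool [ -0.8   1.1 -30.6]
time: 5.88
tool_pos: [569.8, 38.6, 250.2]
orientation: [[-0.963, 0.27, 0.004], [0.27, 0.963, 0.001], [-0.003, 0.002, -1.0]]
wrist_force: [0.3, -0.2, -0.6]
opening: 53.7
finger_force: 31.8
t 5.875 shift cm [20.4 31.7  0. ] tcp [569.8  38.6 250.2] rot [[-0.963, 0.27, 0.004], [0.27, 0.963, 0.001], [-0.003, 0.002, -1.0]]
```

```bash
python3 -m pendant '[[1.4,2.2,0,0,0,0,0.4],[4,6.2,0,0,0,0,0.4],[7.2,11.2,0,0,0,0,0.4],[10.4,16.2,0,0,0,0,0.4],[13.6,21.2,0,0,0,0,0.4],[16.8,26.1,0,0,0,0,0.4],[19.2,29.8,0,0,0,0,0.4],[20.4,31.7,0,0,0,0,0.4]]'
python3 -m pendant '[[0,0,2,0,0,0,0.4],[0,0,5,0,0,0,0.4],[0,0,7,0,0,0,0.4],[0,0,7,0,0,0,0.4],[0,0,7,0,0,0,0.4]]'
python3 - <<'E'
from h import *
o=manip.get_obs();p,d=manip.capture("wrist");cv2.imwrite("pics/w4.png",p[:,:,::-1]);np.savez("pics/w4.npz",p=p,d=d,t=o["tool_pos"],R=o["orientation"])
go(459,398.5,100)
E
```

```text
time: 6.88
tool_pos: [455.9, 401.0, 246.9]
orientation: [[-0.964, 0.266, -0.002], [0.266, 0.964, -0.001], [0.002, -0.001, -1.0]]
wrist_force: [0.8, -0.4, -1.5]
opening: 53.6
finger_force: 31.8
time: 7.5
tool_pos: [458.7, 398.4, 178.9]
orientation: [[-0.963, 0.271, 0.001], [0.271, 0.963, 0.0], [-0.001, 0.0, -1.0]]
wrist_force: [0.2, 0.6, -0.6]
opening: 53.0
finger_force: 31.9
t 7.55 shift cm [-0.  -0.   7.9] tcp [458.7 398.8 179.3] rot [[-0.963, 0.27, 0.001], [0.27, 0.963, 0.001], [-0.001, 0.001, -1.0]]
```

View pics/w4.png

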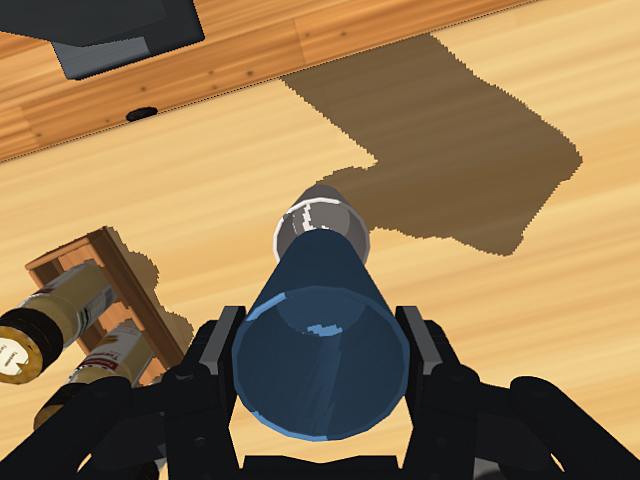

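The blue cup hangs upright above the white cup. The white rim spans columns 274–370 (centre 322), in line with the blue rim centre at column 321.

```bash
python3 -m pendant '[[0,0,2,0,0,0,0.4],[0,0,4,0,0,0,0.4],[0,0,5,0,0,0,0.4],[0,0,5.8,0,0,0,0.4],[0,0,6.4,0,0,0,0.4],[0,0,6.4,0,0,0,0.4]]'
python3 -m pendant '[[0,0,0.5,0,0,0,0.4],[0,0,1,0,0,0,0.4],[0,0,1.3,0,0,0,0.4],[0,0,1.3,0,0,0,0.4]]'
```

```text
time: 8.3
tool_pos: [457.8, 398.8, 114.2]
orientation: [[-0.963, 0.269, -0.0], [0.269, 0.963, -0.0], [0.0, -0.0, -1.0]]
wrist_force: [-0.2, -0.3, -0.3]
opening: 53.4
finger_force: 31.9
time: 8.8
tool_pos: [457.8, 398.8, 101.0]
orientation: [[-0.963, 0.269, -0.0], [0.269, 0.963, -0.0], [0.0, -0.0, -1.0]]
wrist_force: [0.6, 0.4, -1.4]
opening: 53.3
finger_force: 31.9
```

```bash
python3 -m pendant '[[0,0,0.15,0,0,0,0.4],[0,0,0.3,0,0,0,0.4],[0,0,0.3,0,0,0,0.4]]'
python3 -m pendant '[[0,0,0.1,0,0,0,0.4],[0,0,0.2,0,0,0,0.4],[0,0,0.2,0,0,0,0.4]]'
```

```text
time: 9.18
tool_pos: [457.9, 398.9, 98.2]
orientation: [[-0.963, 0.269, -0.0], [0.269, 0.963, -0.0], [0.0, -0.0, -1.0]]
wrist_force: [0.9, 0.6, 0.1]
opening: 53.0
finger_force: 31.9
time: 9.55
tool_pos: [459.1, 398.9, 97.6]
orientation: [[-0.963, 0.27, 0.002], [0.27, 0.963, 0.001], [-0.001, 0.001, -1.0]]
wrist_force: [-0.4, -1.3, 7.7]
opening: 53.3
finger_force: 32.3
```

```bash
python3 -m pendant '[[0,0,0,0,0,0,0.8],[0,0,0,0,0,0,1],[0,0,0,0,0,0,1],[0,0,0,0,0,0,1],[0,0,0,0,0,0,1]]'
python3 -m pendant '[[0,0,-2,0,0,0,1],[0,0,-5,0,0,0,1],[0,0,-9,0,0,0,1],[0,0,-13,0,0,0,1],[0,0,-15,0,0,0,1],[0,0,-15,0,0,0,1],[0,0,-15,0,0,0,1]]'
python3 - <<'E'
from h import *
p,d=manip.capture("scene");cv2.imwrite("pics/s2.png",cv2.resize(p[260:380,140:300,::-1],None,fx=4,fy=4))
rim([459,399],128,lo=6,hi=6)
go(431,5,250)
E
```

```text
time: 10.18
tool_pos: [457.8, 398.9, 96.2]
orientation: [[-0.963, 0.269, -0.0], [0.269, 0.963, -0.0], [0.0, -0.0, -1.0]]
wrist_force: [-0.2, 0.4, 0.3]
opening: 85.2
finger_force: 0.0
time: 11.05
tool_pos: [457.4, 398.4, 245.1]
orientation: [[-0.963, 0.269, -0.001], [0.269, 0.963, -0.001], [0.001, -0.002, -1.0]]
wrist_force: [-0.6, -0.6, -0.4]
opening: 85.6
finger_force: 0.0
1544 fit (array([460. , 399.3]), np.float64(26.03047226406428)) enc ((460.67205810546875, 399.1161804199219), 27.886058807373047) z [122.8 128.6 130.3]
t 11.15 shift cm [ -8.1 -38.6  -0.5] tcp [457.3 398.4 244.7] rot [[-0.963, 0.269, -0.002], [0.269, 0.963, -0.002], [0.001, -0.002, -1.0]]
```

View pics/s2.png

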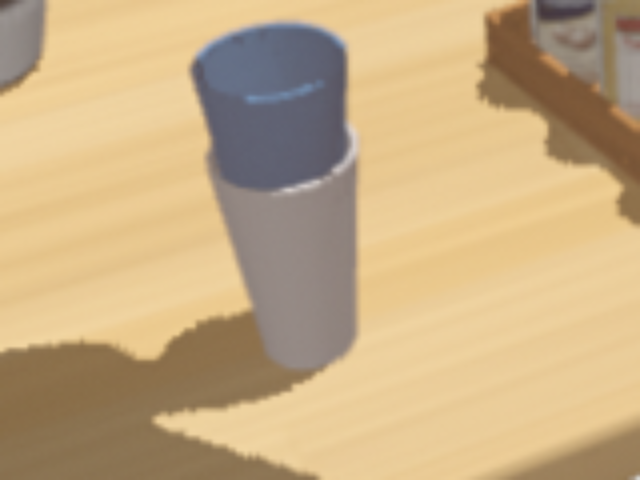

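The crop shows the blue cup sitting upright in the white cup with its top 38 mm standing out, and depth puts its rim at z≈128.5. Next is the clay cup.

```bash
python3 -m pendant '[[-8.1,-38.6,0,0,0,0,1],[-8.1,-38.6,0,0,0,0,1],[-8.1,-38.6,0,0,0,0,1],[-8.1,-38.6,0,0,0,0,1],[-8.1,-38.6,0,0,0,0,1],[-8.1,-38.6,0,0,0,0,1],[-8.1,-38.6,0,0,0,0,1],[-8.1,-38.6,0,0,0,0,1]]'
python3 -m pendant '[[0,0,0,0,0,0,1],[0,0,0,0,0,0,1],[0,0,0,0,0,0,1]]'
python3 - <<'E'
from h import *
c=rim([431,5],tag="w5");go(c[0]-1,c[1]-1,52);print(manip.get_obs()["joint_positions"])
E
```

```text
time: 12.15
tool_pos: [431.3, 4.0, 245.7]
orientation: [[-0.962, 0.273, -0.001], [0.273, 0.962, -0.0], [0.001, -0.001, -1.0]]
wrist_force: [0.5, 0.8, -0.3]
opening: 85.4
finger_force: 0.0
time: 12.52
tool_pos: [432.0, 6.3, 246.2]
orientation: [[-0.963, 0.268, -0.0], [0.268, 0.963, -0.0], [0.0, -0.0, -1.0]]
wrist_force: [-0.1, 0.1, 0.5]
opening: 85.1
finger_force: 0.0
1362 fit (array([431.8,   5.8]), np.float64(25.8375983161316)) enc ((432.3892517089844, 5.629029750823975), 27.88066291809082) z [81.1 90.2 91.9]
t 12.575 shift cm [ 0.  -0.1 19.4] tcp [432.    6.1 246.2] rot [[-0.963, 0.268, -0.0], [0.268, 0.963, -0.0], [0.0, -0.0, -1.0]]
[-28.6   2.3  20.3 120.6  -0.9  57.3  66.7]
```

```bash
python3 -m pendant '[[0,-0.1,4,0,0,0,1],[0,-0.1,8,0,0,0,1],[0,-0.1,12,0,0,0,1],[0,-0.1,12,0,0,0,1]]'
python3 -m pendant '[[0,0,3,0,0,0,1],[0,0,5,0,0,0,1],[0,0,6.5,0,0,0,1],[0,0,7.4,0,0,0,1],[0,0,7.4,0,0,0,1],[0,0,7.4,0,0,0,1]]'
python3 - <<'E'
from h import *
go(431.4,4.6,52)
E
```

```text
time: 13.08
tool_pos: [429.5, 4.2, 124.4]
orientation: [[-0.963, 0.269, -0.006], [0.269, 0.963, -0.002], [0.005, -0.003, -1.0]]
wrist_force: [-0.7, -0.9, -0.6]
opening: 85.4
finger_force: 0.0
time: 13.82
tool_pos: [432.3, 4.5, 53.1]
orientation: [[-0.963, 0.269, 0.001], [0.269, 0.963, 0.0], [-0.001, 0.001, -1.0]]
wrist_force: [0.6, 0.8, -0.6]
opening: 85.6
finger_force: 0.0
t 13.825 shift cm [ 0.1 -0.   0.1] tcp [432.3   4.5  53.1] rot [[-0.963, 0.269, 0.001], [0.269, 0.963, 0.0], [-0.001, 0.001, -1.0]]
```

```bash
python3 -m pendant '[[0,0,0,0,0,0,0.4],[0,0,0,0,0,0,0.4],[0,0,0,0,0,0,0.4],[0,0,0,0,0,0,0.4],[0,0,0,0,0,0,0.4],[0,0,0,0,0,0,0.4],[0,0,0,0,0,0,0.4],[0,0,0,0,0,0,0.4]]' 30
python3 -m pendant '[[0,0,-1,0,0,0,0.4],[0,0,-3,0,0,0,0.4],[0,0,-6,0,0,0,0.4],[0,0,-10,0,0,0,0.4],[0,0,-14,0,0,0,0.4],[0,0,-17,0,0,0,0.4],[0,0,-19.8,0,0,0,0.4],[0,0,-19.8,0,0,0,0.4]]'
python3 -m pendant '[[0,0,0,0,0,0,0.4],[0,0,0,0,0,0,0.4],[0,0,0,0,0,0,0.4]]'
python3 - <<'E'
from h import *
o=manip.get_obs();p,d=manip.capture("wrist");cv2.imwrite("pics/w6.png",p[:,:,::-1])
h=cv2.cvtColor(p,cv2.COLOR_RGB2HSV);print(h[380,320],p[380,320])
go(458.5,398.3,250)
E
```

```text
time: 14.82
tool_pos: [432.2, 4.4, 53.0]
orientation: [[-0.963, 0.27, 0.001], [0.27, 0.963, 0.0], [-0.001, 0.001, -1.0]]
wrist_force: [-1.9, -0.3, 8.5]
opening: 53.6
finger_force: 29.9
time: 15.82
tool_pos: [432.7, 4.4, 252.3]
orientation: [[-0.963, 0.27, 0.004], [0.27, 0.963, 0.001], [-0.004, 0.003, -1.0]]
wrist_force: [-0.2, 0.0, -1.0]
opening: 53.4
finger_force: 31.9
time: 16.2
tool_pos: [431.1, 4.2, 249.5]
orientation: [[-0.963, 0.27, -0.002], [0.27, 0.963, -0.001], [0.001, -0.001, -1.0]]
wrist_force: [-0.2, -0.6, -1.0]
opening: 53.8
finger_force: 31.9
[  9 172  74] [74 39 24]
t 16.25 shift cm [ 8.  38.7 -0.1] tcp [431.2   4.3 249.7] rot [[-0.963, 0.27, -0.001], [0.27, 0.963, -0.0], [0.001, -0.001, -1.0]]
```

View pics/w6.png

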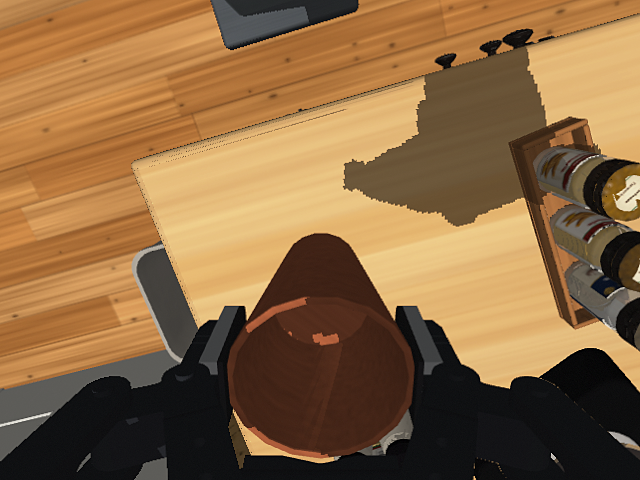

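The clay cup is gripped, with its rim spanning columns 229–414 and rows 297–457. The foot edge at (320,233) is centred left to right. I'll check its pitch and offset numerically.

```bash
python3 - <<'E'
from h import *
o=manip.get_obs();t=np.array(o["tool_pos"]);Rm=np.array(o["orientation"])
a=ray("wrist",[(229,375),(414,375),(308,297),(330,457),(248,325),(394,325)],t[2]+37,o)
c=circ(a[:,:2]);print(c,"rim rel tool",Rm.T@(np.r_[c[0],t[2]+37]-t))
f=ray("wrist",[(320,233)],t[2]-53,o)[0];print("foot edge rel tool (upright x=rim+18)",Rm.T@(f-t))
# final-height target
E
python3 -m pendant '[[0.5,2.5,0,0,0,0,0.4],[1.5,7.2,0,0,0,0,0.4],[2.7,13,0,0,0,0,0.4],[4,19.3,0,0,0,0,0.4],[5.3,25.6,0,0,0,0,0.4],[6.5,31.4,0,0,0,0,0.4],[7.5,36.2,0,0,0,0,0.4],[8,38.7,0,0,0,0,0.4]]'
python3 -m pendant '[[0,0,0,0,0,0,0.4],[0,0,0,0,0,0,0.4],[0,0,0,0,0,0,0.4],[0,0,0,0,0,0,0.4]]'
python3 - <<'E'
from h import *
go(458.5,398.3,197)
E
```

```text
(array([432.2,   5.2]), np.float64(27.473359131830325)) rim rel tool [ -0.6   1.1 -37. ]
foot edge rel tool (upright x=rim+18) [17.   0.7 53. ]
time: 17.25
tool_pos: [457.8, 402.0, 249.2]
orientation: [[-0.964, 0.266, -0.001], [0.266, 0.964, -0.0], [0.001, -0.0, -1.0]]
wrist_force: [-1.0, -1.1, -1.0]
opening: 53.6
finger_force: 31.9
time: 17.75
tool_pos: [459.2, 397.7, 250.5]
orientation: [[-0.963, 0.271, 0.0], [0.271, 0.963, 0.0], [-0.0, 0.0, -1.0]]
wrist_force: [-0.1, 0.2, -0.2]
opening: 53.6
finger_force: 32.0
t 17.75 shift cm [0.1 0.  5.3] tcp [459.2 397.7 250.5] rot [[-0.963, 0.271, 0.0], [0.271, 0.963, 0.0], [-0.0, 0.0, -1.0]]
```

```bash
python3 -m pendant '[[0,0.05,1.5,0,0,0,0.4],[0,0.05,3,0,0,0,0.4],[0,0.05,4.2,0,0,0,0.4],[0,0.05,5,0,0,0,0.4],[0,0.05,5.4,0,0,0,0.4],[0,0.05,5.4,0,0,0,0.4],[0,0.05,5.4,0,0,0,0.4],[0,0.05,5.4,0,0,0,0.4]]'
python3 - <<'E'
from h import *
p,d=manip.capture("scene");np.savez("pics/s3.npz",p=p,d=d);cv2.imwrite("pics/s3.png",p[...,::-1])
go(459.3,398.3,196)
E
```

```text
time: 18.75
tool_pos: [459.2, 399.3, 196.8]
orientation: [[-0.963, 0.269, 0.001], [0.269, 0.963, 0.001], [-0.0, 0.001, -1.0]]
wrist_force: [0.1, 1.0, -1.3]
opening: 54.1
finger_force: 32.0
t 18.8 shift cm [-0.  -0.1  0.1] tcp [459.1 399.2 196.7] rot [[-0.963, 0.269, 0.0], [0.269, 0.963, 0.001], [-0.0, 0.001, -1.0]]
```

View pics/s3.png

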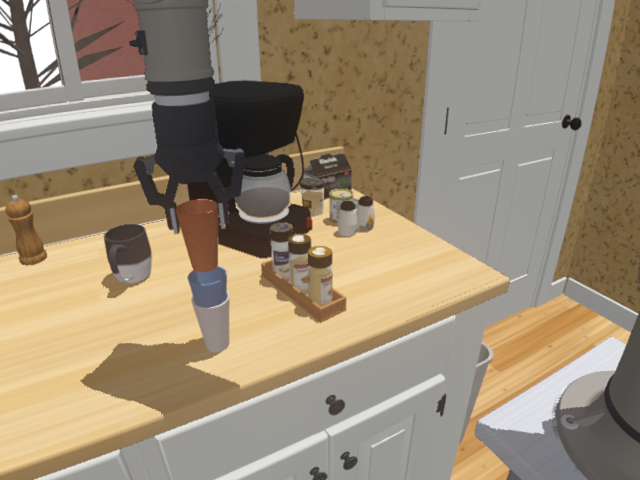

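The scene view shows the clay cup at (203,235) held upright above the nested cups at (210,310), with jars and shakers unmoved. I'll check the gap and centring from depth.

Run:
```python
from h import *
from scipy.optimize import least_squares
f=np.load("pics/s3.npz");P=cloud("scene",f["d"]);h=cv2.cvtColor(f["p"],cv2.COLOR_RGB2HSV)
near=np.linalg.norm(P[...,:2]-[459,398],axis=2)<45
for n,m,z0 in [("clay",(h[...,0]<14)&(h[...,1]>120)&(P[...,2]>125),143.7),("blue",(abs(h[...,0]-110)<15)&(h[...,1]>70)&(P[...,2]>85),38)]:
    q=P[cv2.erode((m&near).astype(np.uint8),np.ones((3,3)))>0]
    q=q[(q[:,2]<z0+80)]
    s=least_squares(lambda v:np.hypot(*(q[:,:2]-v).T)-(18+(q[:,2]-z0)/9),[459,398],loss="soft_l1")
    full=P[m&near];print(n,len(q),s.x,np.abs(s.fun).mean(),"z range",np.nanpercentile(full[:,2],[0.5,99.5]))
p,d=manip.capture("top");cv2.imwrite("pics/t2.png",p[...,::-1]);a=np.load("pics/top.npz")["p"]
df=np.abs(p[180:340,260:425].astype(int)-a[180:340,260:425]).max(2)>40;print("changed px in jar/shaker area",[int(df[x].sum()) for x in(np.s_[50:150,:50],np.s_[:35,110:165])])
go(459.3,398.3,196)
```

```text
clay 1617 [456.7 398.3] 0.8880098067592959 z range [145.2 232.9]
blue 0 [459. 398.] nan z range [100.8 126.8]
changed px in jar/shaker area [0, 0]
t 18.85 shift cm [-0.1 -0.1  0.1] tcp [459.1 399.2 196.6] rot [[-0.963, 0.269, 0.0], [0.269, 0.963, 0.0], [-0.0, 0.0, -1.0]]<stdin>:9: RuntimeWarning: Mean of empty slice.
  ret = ret.dtype.type(ret / rcount)
```

Run:
```python
from h import *
from scipy.optimize import least_squares
f=np.load("pics/s3.npz");P=cloud("scene",f["d"]);near=np.linalg.norm(P[...,:2]-[459,398],axis=2)<45
p=f["p"].astype(int);sub=p[295:330,200:222];print(p[285,208],p[320,212])
for n,lo,hi,z0 in [("clay",150,215,143.7),("blue",95,112,38),("white",15,82,0)]:
    q=P[near&(P[...,2]>lo)&(P[...,2]<hi)]
    s=least_squares(lambda v:np.hypot(*(q[:,:2]-v).T)-(18+(q[:,2]-z0)/9),[459,398],loss="soft_l1")
    print(n,len(q),s.x,np.abs(s.fun).mean())
```

```text
[ 99 113 139] [148 138 133]
clay 1531 [456.8 398.4] 1.420936489978178
blue 480 [457.2 397.2] 1.278434621316405
white 1021 [457.4 397. ] 0.6409348356369605
```

```bash
python3 -m pendant '[[-0.05,-0.1,0,0,0,0,0.4],[-0.05,-0.1,0,0,0,0,0.4],[-0.05,-0.1,0,0,0,0,0.4],[-0.05,-0.1,0,0,0,0,0.4],[-0.05,-0.1,0,0,0,0,0.4],[-0.05,-0.1,0,0,0,0,0.4]]'
python3 -c "
from station import manip
print(manip.close_job())"
```

```text
time: 19.6
tool_pos: [459.2, 398.0, 196.3]
orientation: [[-0.963, 0.269, -0.0], [0.269, 0.963, -0.0], [0.0, -0.0, -1.0]]
wrist_force: [-0.8, -0.3, -0.4]
opening: 53.5
finger_force: 32.0
the job is handed in; nothing more can be done
None
```

I handed the job in at 19.6 s: the blue cup sits fully down in the white cup, and the terracotta cup is held upright about 15 mm above them, centred to about 1 mm; the jars and shakers have not moved.

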